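Swing the syringe tray to its yellow parking disc

ROBOT

A 6-joint arm with a two-finger parallel gripper is mounted at the origin on the work surface. World frame = base frame: x ahead of the robot, y to its left, z up, the work surface at z = 0. Lengths are in m, angles in rad, forces in N, time in s.
With the tool pointing down it reaches from about 0.35 to 0.975 m from the base axis. Payload 4.9 kg.
Tool frame: the origin (TCP) lies midway between the tips of the shut fingers; the grasp point (between the pads) lies 19 mm behind it; z points along the fingers, y is the line along which they close (so a half turn about z gives the same grasp; the last joint's range is limited). The gripper opens to 85 mm and grips with 20 to 120 N. Pads are 22 mm wide; open, the fingers measure 114 mm over their backs; the gripper's body (76 mm by 85 mm) begins 54 mm behind the grasp point. The pads swing forward as they close: fully open they stand 13 mm farther back than shut.
Start: joints at [1.05, 0.053, 1.613, -0, 1.476, -0.119], TCP at [0.244, 0.575, 0.231] pointing down, gripper open.
Joint ranges: [-3.01, 3.01], [-1.01, 2.22], [0.06, 2.58], [-1.02, 4.17], [0.09, 2.62], [-3.14, 3.14]. Speed limits (rad/s): [2.57, 2.57, 3.14, 3.14, 3.14, 3.14].

INTERFACE

Orientations are given as a rotation vector (axis times angle).
In Python, from station import ctrl gives the robot as it stands.
- The arm moves only by the shell command python3 -m handwheel 'ROWS' [FORCE]. ROWS is JSON, a list of rows, each an object with "gripper": the gripper command: -1 is fully open, 1 is shut, values between are in proportion; "offset": the shift along the tool's x, y, z in mm, a list of three; "rotation": the turn, a rotation vector about the tool's x, y, z in rad, a list of three. A call has exactly 8 rows; each row is the pose to reach, as a shift and turn from the pose commanded when the call began, along the tool's axes at that moment; what a row does not reach only later rows make up. A row lasts 1/8 s, in which the tool goes at most 62.5 mm and 10.7 degrees, less where a joint would pass 70% of its speed; a pose out of reach is approached as far as the arm can. A call with a gripper value outside its range is refused whole. The fingers move at their own pace and stop on an object; FORCE is the grip in N (left out, the last holds). Time passes only in rows, so rows that repeat a pose let the fingers close, or fill a call up. It gives the time, the measured TCP pose, the force, the opening and the grip force at its end, in the units of the state.
- ctrl.get_obs(): the state, without advancing time (a new reading comes with each control period).
- ctrl.get_image(name): name is "side" or "top" or "wrist"; returns a dict with "image" (480x640x3 uint8, red, green, blue), "fovy" (degrees; the focal length in pixels is half the picture's height over the tangent of half this angle, whatever the lens; pixels are square), "cx", "cy" (the principal point, pixels), "xyz" and "attitude" of the camera in the world. Camera axes: x right, y up, looking along -z (the intrinsics and any distortion apply to the point x, -y, -z); pixel columns grow to the right and rows downward; lengths in m; the calibration is good to about 2 mm. The wrist camera is an equidistant fisheye: a pixel r from the principal point sees the ray r / f radians off the axis. A picture is of the moment at which its call begins. There is no depth.
- ctrl.finish_job(): hands the job in; it is judged then, once.
The state is a dict: "t": time; "q": joint angles; "dq": joint speeds; "effort": joint torques, N m; "tool_pos": TCP position; "tool_rot": TCP orientation; "contact_force": force on the tool from outside, world axes, zero at the start; "wrist_torque": the same for the moment, N m; "opening": finger opening in m; "grip_force": force on a finger pad.
Only numpy, scipy, OpenCV 4.12 (cv2) and the standard library are available. Lean on these libraries where they do the work, as an engineer would, in place of code of your own. Each camera call takes 0.05 s, during which the arm holds its last target. There are 200 camera calls.

TASK

At the dressing station a long steel tray of syringes swivels on a post at one end. Push it round near its free end until the middle of that end stands over the yellow disc on the drape (not the red one), and leave it at rest there. Do not bump the teal antiseptic bottle.

Things in the scene. Friction and masses are not known exactly. Their poses are not given: they have to be found in the camera images.
- tray: Open steel tray with two green syringes, turning level about an upright post at one end; stiff, stays where left, about 2.5 N sideways near the free end moves it. Origin on the post's axis at table height, x along the tray to its free end, z up. Trough x 22 to 260 mm, y -37.5 to 37.5 mm; 4 mm walls from 12 to 48 mm above the table. Post knob 30 mm across, top at 93 mm; fixed foot plate 84 mm across.
- tray_end (a point): Middle of the tray's free end: on its centre line, at the outer face of the end wall, at the level of its underside (260 mm from the post's axis, 12 mm above the table).
- yellow_disc: Flat yellow marker disc on the blue drape, 60 mm across, 1 mm thick, fixed. Origin at its centre. It lies about 260 mm (250 to 270 mm) from the post's axis, on one side of the tray; a red disc like it lies on the other side. When the tray is parked the outer half of the disc shows beyond the tray's end.
- bottle: Teal antiseptic bottle, white cap, 56 mm across, 140 mm tall, standing loose near the tray, out of its way: beside it or beyond its free end. A white bandage roll (64 mm across, 70 mm tall) and a white and navy carton (75 x 55 x 45 mm) stand in the other such places. Origin at the centre of its underside.

How it is judged:
By the outcome, as a careful person would: the job done as asked, in the order asked, and still so for the second after the job is handed in, with the robot touching nothing.
It also fails if it takes over 32 s, if anything falls off the work surface, if the arm or the gripper's body presses on something with over 40 N, if the wrist force passes 120 N, or if a joint passes its speed limit or range.

## Working session

There is one attempt and no reset: what is moved stays moved. The work goes in short steps, Python scripts to look and compute and a shell command to move; the robot and the scene stay as the last step left them, time stands still between calls to the robot, and variables do not carry over. Pictures are saved under pics/ and viewed, at most 10 in all, crops included, and the job is handed in when it is done.

```bash
mkdir -p pics
python3 - <<'E'
from station import ctrl
import cv2
for n in("top","side"):
    d=ctrl.get_image(n); cv2.imwrite(f"pics/{n}0.png",d["image"][:,:,::-1])
    print(n,{k:v for k,v in d.items() if k!="image"})
o=ctrl.get_obs();print(o)
E
```

```text
top {'fovy': 44.89704110341344, 'cx': 321.5639126457348, 'cy': 244.3941860166558, 'xyz': array([0.40933678, 0.04841939, 0.94861209]), 'attitude': array([ 0.16019036, -0.13595519, -1.54051818])}
side {'fovy': 53.48821503956478, 'cx': 322.44948894311653, 'cy': 237.94163052465012, 'xyz': array([ 0.53025855, -0.69688379,  0.58573784]), 'attitude': array([ 0.92905982, -0.03027891, -0.0632871 ])}
{'t': 0.1, 'q': array([ 1.04998209e+00,  5.33041509e-02,  1.61415461e+00,  3.46300011e-05,
        1.47600638e+00, -1.18989661e-01]), 'dq': array([-0.00116106, -0.00202153, -0.00429946, -0.00025661, -0.00032675,
       -0.00187807]), 'effort': array([ 2.21476403e-04, -3.94910109e+01, -3.71362638e+01, -9.41567669e-05,
        3.94547664e-03,  2.56882379e-05]), 'tool_pos': array([0.24413888, 0.57473253, 0.23017896]), 'tool_rot': array([-6.26827558e-01, -3.07778798e+00,  2.77449694e-03]), 'contact_force': array([ 0.16124156,  0.01276841, -0.88206717]), 'wrist_torque': array([ 0.01908774, -0.01907686, -0.01149888]), 'grip_force': 0.0, 'opening': 0.08581368903787032}
```

View pics/top0.png

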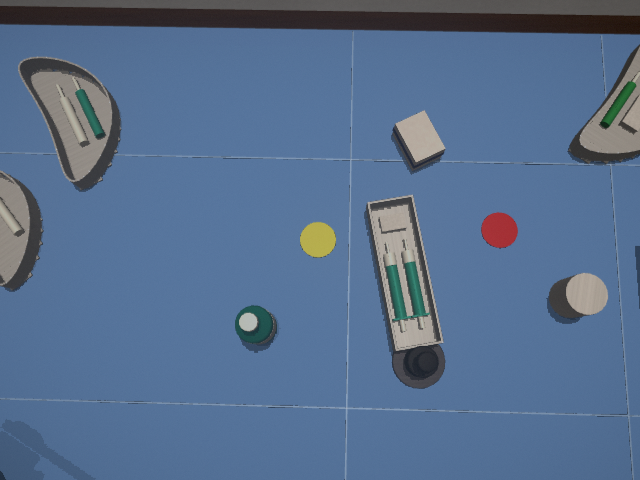

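View pics/side0.png

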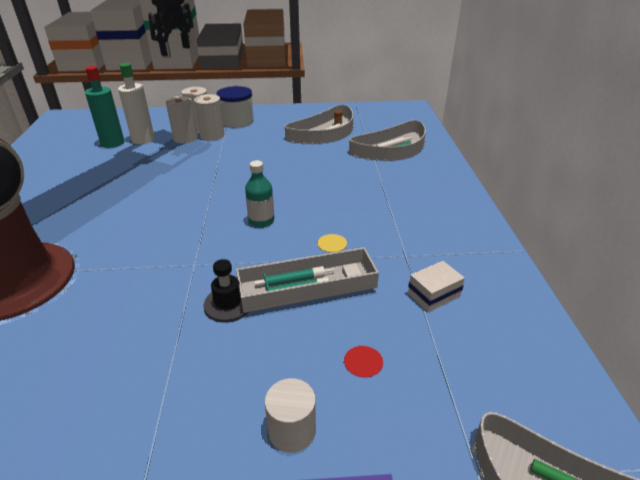

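The top view (up is +x, left is +y) shows the yellow disc at about (318,239) and the red one at (500,230). The post foot is at (419,365), the tray's far rim corners at (368,203) and (413,197), the bottle base near (256,328), and the carton at (419,138), beyond the tray's end.

```bash
cat > h.py <<'E'
import numpy as np, cv2
from scipy.spatial.transform import Rotation as R
from station import ctrl
def ray(d,u,v):
    f=240/np.tan(np.radians(d["fovy"]/2))
    return R.from_rotvec(d["attitude"]).apply([(u-d["cx"])/f,-(v-d["cy"])/f,-1])
def at(d,u,v,z):
    r=ray(d,u,v); return d["xyz"]+r*(z-d["xyz"][2])/r[2]
def proj(d,p):
    f=240/np.tan(np.radians(d["fovy"]/2))
    c=R.from_rotvec(d["attitude"]).inv().apply(np.array(p)-d["xyz"])
    return np.array([d["cx"]-f*c[0]/c[2], d["cy"]+f*c[1]/c[2]])
def yellow(d):
    h=cv2.cvtColor(d["image"],cv2.COLOR_RGB2HSV); m=cv2.inRange(h,(22,120,60),(38,255,255))
    n,l,s,c=cv2.connectedComponentsWithStats(m); i=1+np.argmax(s[1:,4]); return c[i],s[i]
E
python3 - <<'E'
from h import *
np.set_printoptions(precision=4,suppress=True)
t=ctrl.get_image("top"); s=ctrl.get_image("side")
for d in(t,s):
    c,st=yellow(d); print("yellow",c,st,at(d,*c,.001))
for n,u,v,z in[("foot",419,365,.005),("knob",424,360,.093),("farL",368,203,.048),("farR",413,197,.048),("nearL",397,350,.048),("nearR",441,342,.048),("capbottle",248,322,.14),("bottlebase",258,327,0),("carton",419,132,.045)]:
    print(n,at(t,u,v,z))
for n,u,v,z in[("knob",222,267,.093),("farL",369,254,.048),("farR",376,270,.048),("cap",257,167,.14)]: print("side",n,at(s,u,v,z))
a=cv2.resize(t["image"][180:400,220:460],None,fx=2.5,fy=2.5,interpolation=2)
cv2.imwrite("pics/c1.png",a[:,:,::-1])
E
```

```text
yellow [317.5598 239.3736] [300 223  36  34 961] [0.599  0.0724 0.001 ]
yellow [331.8299 242.9149] [318 235  29  17 388] [0.6003 0.0663 0.001 ]
foot [ 0.3987 -0.0943  0.005 ]
knob [ 0.4069 -0.0882  0.093 ]
farL [ 0.6508 -0.0077  0.048 ]
farR [ 0.6624 -0.0796  0.048 ]
nearL [ 0.4207 -0.0545  0.048 ]
nearR [ 0.4345 -0.1215  0.048 ]
capbottle [0.4522 0.162  0.14  ]
bottlebase [0.4521 0.165  0.    ]
carton [ 0.7738 -0.0902  0.045 ]
side knob [ 0.4088 -0.1049  0.093 ]
side farL [ 0.6588 -0.0325  0.048 ]
side farR [ 0.6645 -0.0773  0.048 ]
side cap [0.4581 0.1388 0.14  ]
```

View pics/c1.png

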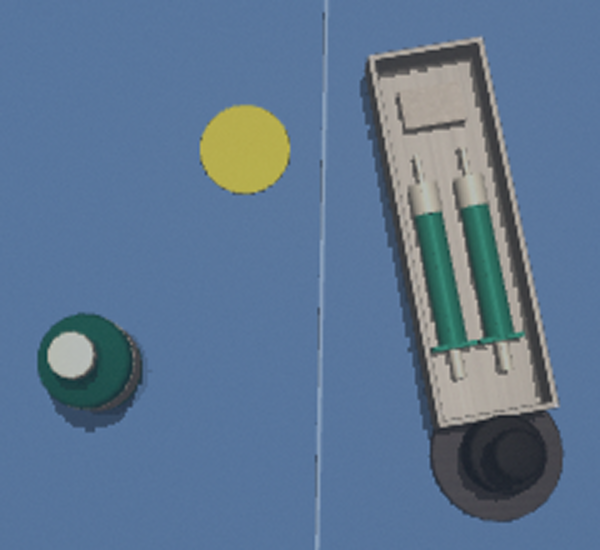

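The crop confirms the top-view corners. The rim corners give a tray axis at about 11° with the post at about (0.400, -0.094). The foot gives (0.399, -0.094), so the two agree. The yellow disc at (0.599, 0.072) lies 259 mm from the post at about 40°. I'll push from the tray's right (-y) side, with the fingers shut. The bottle is on the left, well clear of that side.

```bash
cat >> h.py <<'E'
POST=np.array([.400,-.094])
def plan(th,y,z,x=.235):
    "tool-axis offset (mm) and turn to a pusher pose in tray frame at angle th deg, tool x along tray +y"
    o=ctrl.get_obs(); R0=R.from_rotvec(o["tool_rot"]); a=np.radians(th)
    c,s=np.cos(a),np.sin(a); p=np.r_[POST+[c*x-s*y,s*x+c*y],z]
    X=[-s,c,0];Z=[0,0,-1];Rt=R.from_matrix(np.c_[X,np.cross(Z,X),Z])
    print(th,"target",p.round(4),"off",(R0.inv().apply(p-o["tool_pos"])*1e3).round(1),"rot",(R0.inv()*Rt).as_rotvec().round(3))
E
python3 - <<'E'
from h import *
plan(11,-.0835,.23)
E
```

```text
11 target [ 0.6466 -0.1311  0.23  ] off [-646.5 -492.4    1.1] rot [-0.001  0.001  0.977]
```

```bash
python3 -m handwheel '[{"gripper":1,"offset":[-30,-23,0],"rotation":[0,0,0.06]},{"gripper":1,"offset":[-70,-53,0],"rotation":[0,0,0.14]},{"gripper":1,"offset":[-115,-87,0],"rotation":[0,0,0.22]},{"gripper":1,"offset":[-160,-121,0],"rotation":[0,0,0.3]},{"gripper":1,"offset":[-205,-155,0],"rotation":[0,0,0.38]},{"gripper":1,"offset":[-250,-190,0],"rotation":[0,0,0.46]},{"gripper":1,"offset":[-295,-224,0],"rotation":[0,0,0.54]},{"gripper":1,"offset":[-340,-258,0],"rotation":[0,0,0.6]}]' 40; python3 -c "
from h import *
plan(11,-.0835,.23)"
```

```text
t: 1.2
tool_pos: [0.457, 0.2031, 0.2313]
tool_rot: [1.511, 2.754, 0.001]
contact_force: [0.8, -0.1, 0.8]
opening: 0.0002
grip_force: 0.0
11 target [ 0.6466 -0.1311  0.23  ] off [-383.8  -19.5    1.3] rot [ 0.    -0.     0.375]
```

```bash
python3 -m handwheel '[{"gripper":1,"offset":[-50,-2.5,0],"rotation":[0,0,0.05]},{"gripper":1,"offset":[-105,-5,0],"rotation":[0,0,0.1]},{"gripper":1,"offset":[-160,-8,0],"rotation":[0,0,0.16]},{"gripper":1,"offset":[-215,-11,0],"rotation":[0,0,0.22]},{"gripper":1,"offset":[-270,-14,0],"rotation":[0,0,0.28]},{"gripper":1,"offset":[-325,-16.5,0],"rotation":[0,0,0.34]},{"gripper":1,"offset":[-365,-18.5,0],"rotation":[0,0,0.375]},{"gripper":1,"offset":[-384,-19.5,0],"rotation":[0,0,0.375]}]'
python3 - <<'E'
from h import *
plan(11,-.0835,.024)
t=ctrl.get_image("top");cv2.imwrite("pics/t2.png",t["image"][:,:,::-1])
E
```

```text
t: 2.2
tool_pos: [0.6473, -0.131, 0.2306]
tool_rot: [-1.997, -2.424, 0.001]
contact_force: [0.8, 1.3, -0.1]
opening: -0.0004
grip_force: 0.0
11 target [ 0.6466 -0.1311  0.024 ] off [-1.000e-01 -5.000e-01  2.066e+02] rot [-0.001 -0.001  0.001]
```

View pics/t2.png

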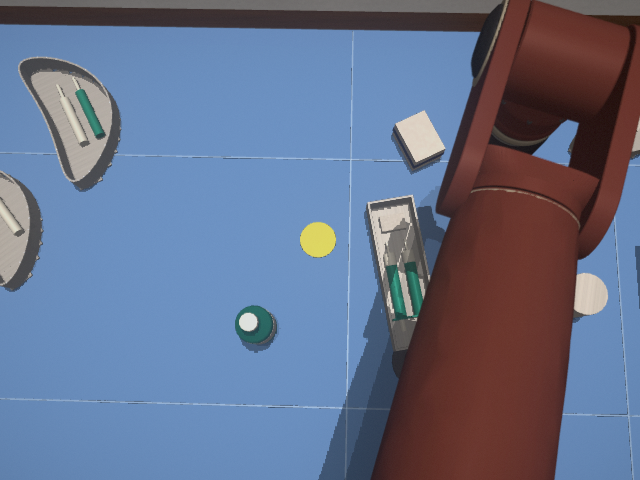

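The hand is at the pre-push point to the right of the tray. The tray is unmoved, with its far-left corner still at (368,203) and its far-right at (413,197). Next I lower the hand.

```bash
python3 -m handwheel '[{"gripper":1,"offset":[0,0,20],"rotation":[0,0,0]},{"gripper":1,"offset":[0,0,60],"rotation":[0,0,0]},{"gripper":1,"offset":[0,0,105],"rotation":[0,0,0]},{"gripper":1,"offset":[0,0,145],"rotation":[0,0,0]},{"gripper":1,"offset":[0,0,175],"rotation":[0,0,0]},{"gripper":1,"offset":[0,0,195],"rotation":[0,0,0]},{"gripper":1,"offset":[0,0,206],"rotation":[0,0,0]},{"gripper":1,"offset":[0,0,206],"rotation":[0,0,0]}]'
python3 - <<'E'
from h import *
for th,y in((11,-.0485),(16,-.0485),(21,-.0485),(26,-.0485),(31,-.0485),(34,-.0485)): plan(th,y,.024)
E
```

```text
t: 3.25
tool_pos: [0.6466, -0.1287, 0.0249]
tool_rot: [-1.995, -2.426, 0.0]
contact_force: [-1.0, 0.6, 0.0]
opening: -0.0003
grip_force: 0.0
11 target [ 0.6399 -0.0968  0.024 ] off [32.6 -0.4  0.9] rot [-0.001 -0.     0.003]
16 target [ 0.6393 -0.0758  0.024 ] off [53.3  3.   0.9] rot [-0.001 -0.    -0.085]
21 target [ 0.6368 -0.0551  0.024 ] off [74.1  4.6  0.9] rot [-0.001 -0.    -0.172]
26 target [ 0.6325 -0.0346  0.024 ] off [95.1  4.4  0.9] rot [-0.001 -0.001 -0.259]
31 target [ 0.6264 -0.0145  0.024 ] off [115.9   2.3   0.9] rot [-0.001 -0.001 -0.346]
34 target [ 0.6219 -0.0028  0.024 ] off [128.3   0.2   1. ] rot [-0.001 -0.001 -0.399]
```

```bash
python3 -m handwheel '[{"gripper":1,"offset":[10,0,0],"rotation":[0,0,0]},{"gripper":1,"offset":[20,0,0],"rotation":[0,0,0]},{"gripper":1,"offset":[28,0,0],"rotation":[0,0,0]},{"gripper":1,"offset":[36,0.5,0],"rotation":[0,0,-0.015]},{"gripper":1,"offset":[45,2,0],"rotation":[0,0,-0.05]},{"gripper":1,"offset":[55,3,0],"rotation":[0,0,-0.09]},{"gripper":1,"offset":[65,4,0],"rotation":[0,0,-0.13]},{"gripper":1,"offset":[74,4.5,0],"rotation":[0,0,-0.17]}]'
python3 - <<'E'
from h import *
for th in 21,24,27,30,33: plan(th,-.0485,.024)
t=ctrl.get_image("top");cv2.imwrite("pics/t3.png",cv2.resize(t["image"][130:410,200:500],None,fx=2,fy=2)[:,:,::-1])
E
```

```text
t: 4.25
tool_pos: [0.6375, -0.0551, 0.0257]
tool_rot: [1.779, 2.589, 0.001]
contact_force: [2.1, -1.8, 0.7]
opening: 0.0002
grip_force: 1.3
21 target [ 0.6368 -0.0551  0.024 ] off [ 0.3 -0.6  1.7] rot [0.001 0.001 0.   ]
24 target [ 0.6344 -0.0427  0.024 ] off [12.7  1.6  1.7] rot [ 0.001  0.001 -0.052]
27 target [ 0.6314 -0.0305  0.024 ] off [25.1  3.2  1.7] rot [ 0.001  0.001 -0.104]
30 target [ 0.6278 -0.0185  0.024 ] off [37.7  4.1  1.7] rot [ 0.001  0.001 -0.157]
33 target [ 0.6235 -0.0067  0.024 ] off [50.2  4.4  1.7] rot [ 0.001  0.001 -0.209]
```

View pics/t3.png

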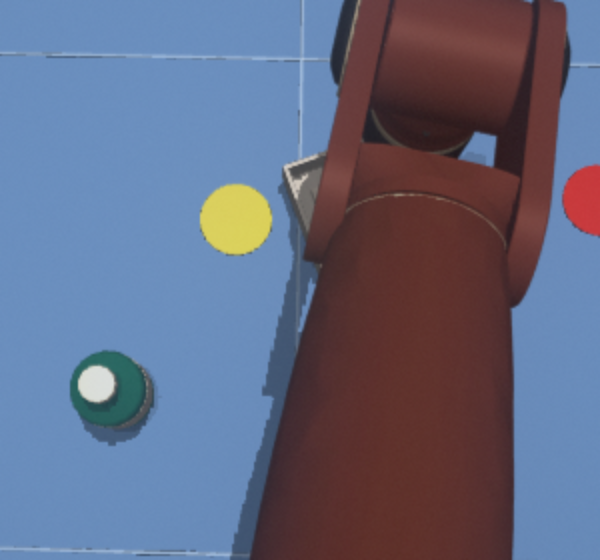

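The far-left rim corner is now at full-image (342.5, 213), so the tray is turning. I'll push on to 33° by plan.

```bash
python3 -m handwheel '[{"gripper":1,"offset":[6,0.8,0],"rotation":[0,0,-0.025]},{"gripper":1,"offset":[13,1.6,0],"rotation":[0,0,-0.052]},{"gripper":1,"offset":[20,2.5,0],"rotation":[0,0,-0.08]},{"gripper":1,"offset":[27,3.3,0],"rotation":[0,0,-0.11]},{"gripper":1,"offset":[34,3.8,0],"rotation":[0,0,-0.14]},{"gripper":1,"offset":[41,4.2,0],"rotation":[0,0,-0.17]},{"gripper":1,"offset":[47,4.4,0],"rotation":[0,0,-0.195]},{"gripper":1,"offset":[50,4.4,0],"rotation":[0,0,-0.21]}]'
python3 - <<'E'
from h import *
for th in 33,34,36,38,40: plan(th,-.0485,.024)
t=ctrl.get_image("top");cv2.imwrite("pics/t4.png",cv2.resize(t["image"][180:330,260:460],None,fx=4,fy=4)[:,:,::-1])
g=lambda p: np.degrees(np.arctan2(*(p[:2]-POST)[::-1]))
for uv in((368,203),(342.5,213)):
    p=at(t,*uv,.048); print(p, np.hypot(*(p[:2]-POST)),"tray angle",g(p)-np.degrees(np.arctan2(37.5,260)))
E
```

```text
t: 5.3
tool_pos: [0.6231, -0.007, 0.0253]
tool_rot: [-1.5, -2.76, 0.0]
contact_force: [2.4, -2.0, 0.4]
opening: 0.0
grip_force: 1.2
33 target [ 0.6235 -0.0067  0.024 ] off [0.1 0.6 1.3] rot [-0. -0. -0.]
34 target [ 0.6219 -0.0028  0.024 ] off [4.2 1.4 1.3] rot [-0.    -0.    -0.018]
36 target [0.6186 0.0049 0.024 ] off [12.4  2.8  1.3] rot [-0.    -0.    -0.053]
38 target [0.615  0.0125 0.024 ] off [20.7  3.9  1.3] rot [-0.    -0.    -0.088]
40 target [0.6112 0.0199 0.024 ] off [29.1  4.7  1.3] rot [-0.    -0.    -0.123]
[ 0.65079048 -0.00773911  0.048     ] 0.265210867622554 tray angle 10.773747268249231
[0.63339589 0.03268276 0.048     ] 0.2655600990125876 tray angle 20.285034876051107
```

View pics/t4.png

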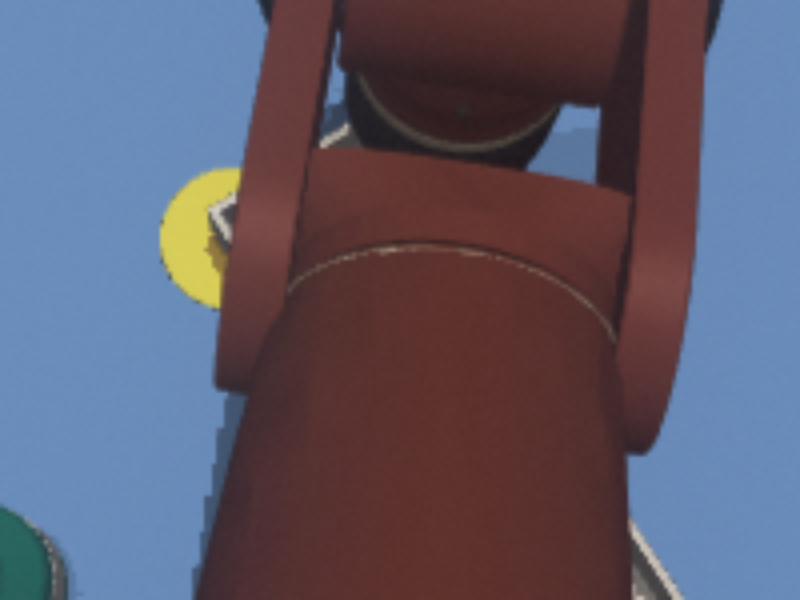

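The far-left rim corner is at crop (208,212), which is full-image (312,233), over the yellow disc. The tray angle runs about 0.7° behind the planned one, so I finish at a planned ~40.4°, slowing at the end.

```bash
python3 -m handwheel '[{"gripper":1,"offset":[5,1,0],"rotation":[0,0,-0.02]},{"gripper":1,"offset":[10,2,0],"rotation":[0,0,-0.04]},{"gripper":1,"offset":[15,3,0],"rotation":[0,0,-0.065]},{"gripper":1,"offset":[20,3.7,0],"rotation":[0,0,-0.085]},{"gripper":1,"offset":[25,4.2,0],"rotation":[0,0,-0.105]},{"gripper":1,"offset":[28.5,4.6,0],"rotation":[0,0,-0.12]},{"gripper":1,"offset":[30.5,4.8,0],"rotation":[0,0,-0.13]},{"gripper":1,"offset":[30.5,4.8,0],"rotation":[0,0,-0.13]}]'; python3 -c "
from h import *
t=ctrl.get_image('top');p=at(t,312,233,.048);print(p,np.degrees(np.arctan2(*(p[:2]-POST)[::-1]))-8.2)
plan(40,-.13,.024)"
python3 -m handwheel '[{"gripper":1,"offset":[-10,0,0],"rotation":[0,0,0]},{"gripper":1,"offset":[-25,0,0],"rotation":[0,0,0]},{"gripper":1,"offset":[-45,0,0],"rotation":[0,0,0]},{"gripper":1,"offset":[-60,0,-20],"rotation":[0,0,0]},{"gripper":1,"offset":[-80,0,-60],"rotation":[0,0,0]},{"gripper":1,"offset":[-110,0,-100],"rotation":[0,0,0]},{"gripper":1,"offset":[-140,0,-130],"rotation":[0,0,0]},{"gripper":1,"offset":[-160,0,-140],"rotation":[0,0,0]}]'
python3 - <<'E'
from h import *
t=ctrl.get_image("top");cv2.imwrite("pics/t5.png",cv2.resize(t["image"][180:380,220:460],None,fx=3,fy=3)[:,:,::-1])
E
```

```text
t: 6.35
tool_pos: [0.6106, 0.0212, 0.0251]
tool_rot: [-1.319, -2.85, -0.001]
contact_force: [-0.0, 0.3, -0.5]
opening: 0.0001
grip_force: 0.1
[0.59966251 0.08035388 0.048     ] 32.928857666397874
40 target [ 0.6636 -0.0425  0.024 ] off [-82.9  -0.9   1. ] rot [ 0.    -0.001  0.006]
t: 7.4
tool_pos: [0.7174, -0.1036, 0.1711]
tool_rot: [1.318, 2.844, 0.002]
contact_force: [0.1, 0.3, 0.5]
opening: -0.0001
grip_force: 0.0
```

View pics/t5.png

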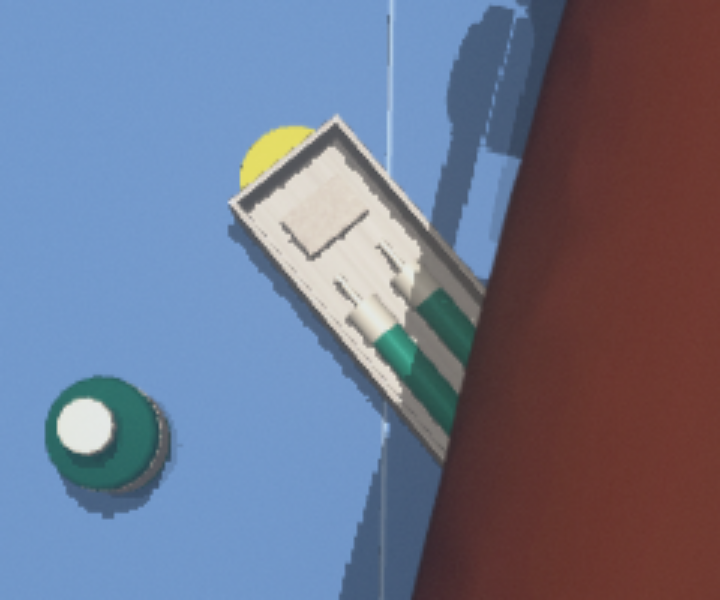

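The tray end now crosses the yellow disc. The far rim corners are at crop (230,204) and (338,117), which is full-image (296.7,248) and (332.7,219). The bottle hasn't moved.

Run:
```python
from h import *
t=ctrl.get_image("top");P=[at(t,*c,.048)[:2] for c in((296.7,248),(332.7,219))]
m=(P[0]+P[1])/2;d=m-POST;y=np.array([.599,.0724])-POST
print(P,m,"gap",(m-POST-y)*1e3,np.hypot(*d),np.degrees(np.arctan2(d[1],d[0])),np.degrees(np.arctan2(y[1],y[0])))
for a in(38,39,40,41,42,43):
    c,s=np.cos(np.radians(a)),np.sin(np.radians(a)); print(a,[proj(t,np.r_[POST+[c*.26-s*q,s*.26+c*q],.048]).round(1) for q in(.0375,-.0375)])
```

```text
[array([0.57491148, 0.10377969]), array([0.62320953, 0.04807784])] [0.59906051 0.07592876] gap [0.06050611 3.52876326] 0.2617267079930309 40.48585551869701 39.90172384027493
38 [array([302. , 243.8]), array([340. , 216.3])]
39 [array([299.9, 245.9]), array([337.5, 217.6])]
40 [array([297.9, 247.9]), array([335., 219.])]
41 [array([295.9, 250. ]), array([332.5, 220.5])]
42 [array([294. , 252.2]), array([330.1, 221.9])]
43 [array([292.1, 254.3]), array([327.7, 223.5])]
```

The end's middle is about 3.5 mm from the disc's centre: the tray stands at 40.5° and the disc at 39.9°. The reach measures 262 mm against a nominal 260. The arm is clear and the tray at rest, so I'll hand in.

```bash
python3 -c "
from station import ctrl
print(ctrl.finish_job())"
```

```text
the job is handed in; nothing more can be done
None
```

The tray is parked with the middle of its free end about 3.5 mm from the yellow disc's centre by the top camera; the bottle was not touched, the arm is clear, and the job was handed in at about 7.5 s.

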